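# Close up a denture flask and hold the clamp bridge on its kickstand

### The arm

A 7-joint arm with a two-finger parallel gripper is mounted at the origin on a cart in front of the work surface, level with it; the furniture and walls round the work are solid. World frame = base frame: x ahead of the robot, y to its left, z up, the work surface at z = 0. Lengths are in m, angles in degrees, forces in N, time in s.
With the tool pointing down it reaches from about 0.4 to 0.85 m from the base axis. Payload 4.5 kg.
Tool frame: the origin (TCP) lies at the very end of the fingers, on their centre line; the grasp point (between the pads) lies behind it (env.tcp_to_grasp is the z of the grasp point in the tool frame, in m); z points along the fingers, y is the line along which they close (so a half turn about z gives the same grasp; the last joint's range is limited). The gripper opens to 85 mm and grips with 20 to 120 N. Pads are 22 mm wide; open, the fingers measure 114 mm over their backs; the gripper's body (76 mm by 85 mm) begins 54 mm behind the grasp point. The pads swing forward as they close: fully open they stand 13 mm farther back than shut.
Start: joints at [-68.537, 39.483, -11.15, 89.685, 9.013, 51.709, -12.324], TCP at [0.209, 0.589, 0.195] pointing down, gripper open.
Joint ranges: [-172.22, 172.22], [-26.19, 119.32], [-84.43, 86.54], [7.71, 146.69], [-57.33, 237.33], [2.42, 119.75], [-152.13, 152.13]. Speed limits (degrees/s): [147.25, 147.25, 180, 180, 180, 180, 180].

### API

Orientations are given as [roll, pitch, yaw] about the fixed x, y, z axes, in that order (R = Rz(yaw) Ry(pitch) Rx(roll)).
In Python, from rig import env, viewer, finder gives the robot as it stands. The module is installed in compiled form; this text tells all that it offers.
- The arm moves only by the tool step_arm, never from a script. Its argument "motion" is a list that holds one entry, the list of rows, each a list of 5 numbers: the finger opening in cm, from 0 to 8.54, then the shift along the tool's x, y, z in cm, then the turn about the tool's z in rad. In form: [[[gripper, x, y, z, turn], ...]]. A call has 1 to 20 rows; each row is the pose to reach, as a shift and turn from the pose commanded when the call began, along the tool's axes at that moment; what a row does not reach only later rows make up. A row lasts 1/12 s, in which the tool goes at most 41.7 mm and 7.16 degrees, less where a joint would pass 70% of its speed; a pose out of reach is approached as far as the arm can. A call with a gripper value outside its range is refused whole. The fingers move at their own pace and stop on an object; "grip_force" is the grip in N (left out, the last holds). Time passes only in rows, so rows that repeat a pose let the fingers close. It gives the time, the measured TCP pose, the force, the opening and the grip force at its end, in the units of the state.
- env.get_obs(): the state, without advancing time (a new reading comes with each control period).
- viewer.grab_frame(name): name is "scene" or "top"; returns a dict with "color" (420x560x3 uint8, red, green, blue), "depth" (420x560 float32, m along the optical axis (not along the pixel's ray), 0 where there is no reading), "fov_y" (degrees; the focal length in pixels is half the picture's height over the tangent of half this angle, whatever the lens; pixels are square), "cx", "cy" (the principal point, pixels), "T" (4x4, takes a point from camera to world coordinates). Camera axes: x right, y up, looking along -z (the intrinsics and any distortion apply to the point x, -y, -z); pixel columns grow to the right and rows downward; lengths in m; the calibration is good to about 2 mm. A picture is of the moment at which its call begins.
- env.job_done(): hands the job in; it is judged then, once.
Trained networks look in a picture, given as the dict that the camera call returned (one of the last four; its "shot" number tells which), for a name from the list of things; names that differ only in an ending like _2 or _b are one class to them, and where a whole thing is asked for, a point or a joint stands for the part that bears it (a point fixed in the world has none). Each returns a list of dicts, best first, with "p" (0 to 1); they miss things now and then, are a little off and sometimes report something else, mostly with a low value. They report only what shows in the picture. A call takes as long as a camera call.
- finder.search_frame(query, picture): "box" ([left, top, width, height] in pixels, round what is visible of it).
- finder.mark_of(query, picture): "xy" ([column, row] in pixels: a listed point, or the origin of a listed thing).
The state is a dict: "time": time; "q": joint angles; "joint_velocities": joint speeds; "joint_efforts": joint torques, N m; "eef_pos": TCP position; "eef_rot": TCP orientation; "ft_force": force on the tool from outside, world axes, zero at the start; "wrist_torque": the same for the moment, N m; "finger_gap": opening from 0.0 (shut) to 1.0 (fully open); "grasp_force": force on a finger pad.
Only numpy, scipy, OpenCV 4.12 (cv2) and the standard library are available. Lean on these libraries where they do the work, as an engineer would, in place of code of your own. Each camera call takes 0.05 s, during which the arm holds its last target. There are 200 camera calls.

### The job

Pick up the brass mould half by its rib and lower it over the two locating pins of the clamp until it rests flush on the lower half, and let go of it. Then, with the bridge still leaning back, flip the red kickstand forward over its centre so that it drops fully down to its stop; after that draw the bridge upright until the kickstand's foot presses on its black pad, and finish while still holding the bridge there, since its spring throws it back if you let go. Leave the two plaster casts where they are.

Things in the scene. Friction and masses are not known exactly. Their poses are not given: they have to be found in the camera images.
- mould: Loose brass upper mould half, about 0.25 kg: a plate 62 (x) x 90 (y) x 14 mm thick with two 11 mm through holes 32 mm either side of its centre along its y axis; on top in the middle stands a grip rib 14 mm thick (x), 36 mm long (y), from 14 mm to 51 mm above the origin. Origin: centre of its underside. It fits either way round.
- clamp: Grey base plate of the flask clamp, fixed to the bench, 160 x 240 x 10 mm thick. Origin under the plate, on the 2 mm thick bench mat, at the middle of the mould seat; the base reaches x -85..+75 and y -135..+105 mm. x points away from the robot side (the bridge leans to +x), y to the left, z up. It carries the brass lower half 66 x 94 mm, two trunnion posts 46 mm high at y = +-68 mm, and a black foot pad, top 14 mm above the underside, at x = -40, y = -110 mm.
- seat (a point): Centre of the top face of the brass lower half, 26 mm above the underside of the base, axes as the clamp. Two 8 mm steel locating pins with tapered tips stand 23 mm high on this face at y = +-32 mm. A seated mould half has its origin here and its y axis along the clamp's y.
- bridge_hinge (a point): Middle of the bridge's hinge axis, which runs along the clamp's y, 35 mm above the underside of the base over the seat's centre.
- bridge (a joint): Lean of the steel bridge, a portal with two legs at y = +-78 mm joined by a round top rail: 0 = upright, positive = leaning to the clamp's +x; range -0.15 to 0.65 rad. It starts leaning back at 0.65. A spring (about 0.3 N m at upright) always drives it back to 0.65, so upright it must be held with about 2 N at the rail. With the kickstand down its foot meets the pad at 0 and stops the bridge there.
- rail_grip (a point): Point on the axis of the round top rail (14 mm diameter, along the clamp's y, 155 mm from the hinge axis), 44 mm to the +y side of the middle: free rail from 16 to 72 mm from the middle, room to grip it from above across the rail. The rail can turn in the grip. It moves with the bridge.
- hub (a point): Centre of the dark round screw hub in the middle of the top rail, 30 mm across, 16 mm up and down from the rail's axis, with a 12 mm screw stub reaching 40 mm below the rail's axis. It moves with the bridge.
- kickstand (a joint): Angle of the red kickstand against the bridge: 0 = pointing up along the bridge, growing as it swings forward (towards the clamp's -x) and down; stops at -0.1 (stowed, where it starts) and 2.72 (fully down). It swings freely and by its own weight falls to one stop or the other: with the bridge leaning back at 0.65 it goes over centre (leg vertical) at 0.65. Carry the foot up and forward along its arc: a level push can jam it by friction.
- kick_pivot (a point): Pivot of the kickstand, on the leg's middle line (y = -100 mm of the clamp), 75 mm from the bridge's hinge axis along the bridge; axis along the clamp's y.
- kick_foot (a point): Middle of the kickstand's black foot, a round bar 14 mm across that lies along the clamp's y from y = -92 to -130 mm, 97 mm from the pivot. The leg between is red, 10 x 12 mm, at y = -94 to -106 mm; the bridge and rail end at y = -83 mm.
- cast_lower: Loose grey plaster cast, 57 x 68 x 32 mm, a bystander. Origin: centre of its underside.
- cast_upper: Loose white plaster cast, 57 x 68 x 30 mm, a bystander. Origin: centre of its underside.

How it is judged (in metres and radians):
On the way, in this order (a step that is already met when the one before it is completed fails the run):
1. the mould half rests flush on the lower half over both pins, let go (horizontal distance between mould and seat below 0.005 m and z of mould in the frame of seat below 0.003 m and angle between mould's own z axis and vertical below 0.05 rad and angle between the y axis of mould and the y axis of clamp, either way round below 0.12 rad and contact force between the fingers and mould below 0.1 N), for 0.2 s.
2. the kickstand is fully down while the bridge still leans back (value of joint kickstand above 2.6 rad and value of joint bridge above 0.3 rad), for 0.2 s.
At the end, for the whole second after the job is handed in: Fingers hold the bridge at -0.1 to 0.06 rad, still, with over 0.8 N; kickstand past 2.6 rad, foot on the pad with over 0.3 N; mould half untouched and flush on the seat (5 mm sideways, 3 mm in height, 0.05 rad level, 0.12 rad turn) (all of step 1 and value of joint bridge between -0.1 and 0.06 rad and velocity of joint bridge between -0.1 and 0.1 rad/s and value of joint kickstand above 2.6 rad and contact force between kickstand and clamp above 0.3 N and contact force between the fingers and bridge above 0.8 N); the arm keeps its last pose, push and grip.
It fails at once if the bridge is drawn up before the kickstand is flipped (value of joint bridge below 0.3 rad and value of joint kickstand below 2 rad).
It fails at once if a plaster cast is disturbed (distance of any of cast_lower, cast_upper from where it was at the start of the episode above 0.03 m).
It also fails if it takes over 61 s, if anything falls off the work surface, if the arm or the gripper's body presses on something with over 40 N, if the wrist force passes 120 N, or if a joint passes its speed limit or range.

## Working session

There is one attempt and no reset: what is moved stays moved. The work goes in short steps, Python scripts to look and compute and a tool call to move; the robot and the scene stay as the last step left them, time stands still between calls to the robot, and variables do not carry over. Pictures are saved under pics/ and viewed, at most 10 in all, crops included, and the job is handed in when it is done.

Besides the shell and the picture viewer there is one more tool, called after "Emit:" as name([rows], argument=value, ...), one row to a line, values as JSON. step_arm: Moves the arm, as the interface text tells. Its arguments: {"type":"object","properties":{"motion":{"type":"array","items":{"type":"array","items":{"type":"array","items":{"type":"number"}}}},"grip_force":{"type":"number"}},"required":["motion"]}

```bash
mkdir -p pics; cat > h.py <<'E'
import numpy as np, cv2
from rig import env, viewer, finder
def ray(f,u,v,d=None,z=None):
    h=f["color"].shape[0]; fl=h/2/np.tan(np.radians(f["fov_y"])/2)
    r=np.array([(u-f["cx"])/fl,-(v-f["cy"])/fl,-1.0]); T=f["T"]
    if d is not None: return T[:3,:3]@(r*d)+T[:3,3]
    w=T[:3,:3]@r; return T[:3,3]+w*(z-T[2,3])/w[2]
def cloud(f):
    h,w=f["depth"].shape; fl=h/2/np.tan(np.radians(f["fov_y"])/2)
    v,u=np.mgrid[:h,:w]; d=f["depth"]
    P=np.stack([(u-f["cx"])/fl*d,-(v-f["cy"])/fl*d,-d],-1)
    return P@f["T"][:3,:3].T+f["T"][:3,3]
def save(f,n,crop=None,s=1):
    im=f["color"][:,:,::-1]
    if crop: x,y,w,h=crop; im=im[y:y+h,x:x+w]
    cv2.imwrite("pics/"+n,cv2.resize(im,None,fx=s,fy=s,interpolation=cv2.INTER_CUBIC))
E
python3 - <<'E'
from h import *
np.set_printoptions(precision=4,suppress=True)
o=env.get_obs(); print({k:o[k] for k in("time","eef_pos","eef_rot","finger_gap","ft_force")},env.tcp_to_grasp)
F={}
for n in("scene","top"):
    f=viewer.grab_frame(n);F[n]=f;save(f,n+"0.png");print(n,f["fov_y"],f["cx"],f["cy"],[k for k in f],f["T"][:3,3], f["T"][:3,2])
    C=cloud(f)
    for q in("mould","clamp","seat","bridge_hinge","rail_grip","hub","kick_pivot","kick_foot","cast_lower","cast_upper"):
        for r in finder.mark_of(q,f)[:1]:
            u,v=r["xy"];iu,iv=int(round(u)),int(round(v)); print(q,round(r["p"],2),np.round(r["xy"],1),C[iv,iu] if 0<=iv<420 and 0<=iu<560 else None)
E
```

```text
{'time': 0.0, 'eef_pos': array([0.2087, 0.5883, 0.1936]), 'eef_rot': array([-179.8904,    0.0089,  160.4784]), 'finger_gap': 1.0006532232010654, 'ft_force': array([-0.3977,  0.1232, -0.2919])} -0.0187
scene 48.495254562385504 279.5188347329945 203.70868438922707 ['color', 'depth', 'fov_y', 'cx', 'cy', 'T', 'shot'] [-0.1499 -0.6133  0.6606] [-0.5444 -0.7352  0.4038]
mould 0.58 [250.7 244.8] [0.4806 0.3782 0.0157]
clamp 0.87 [278.9 280. ] [0.4239 0.1686 0.0282]
seat 0.68 [280.3 272.9] [0.4463 0.1944 0.0267]
bridge_hinge 0.71 [282.  270.2] [0.4574 0.2007 0.0282]
rail_grip 0.21 [281.6 223.1] [0.6495 0.4546 0.0045]
hub 0.95 [313.7 218.1] [0.5369 0.172  0.1616]
kick_pivot 0.72 [316. 260.] [0.4745 0.0909 0.1024]
kick_foot 0.78 [343.3 228.4] [0.5418 0.0751 0.1707]
cast_lower 0.67 [241.1 219.2] [0.5508 0.5412 0.0156]
cast_upper 0.48 [280.2 218.8] [0.6439 0.4574 0.0192]
top 45.55425303657122 282.6543684080726 207.8585531944633 ['color', 'depth', 'fov_y', 'cx', 'cy', 'T', 'shot'] [0.3278 0.3266 1.3551] [-0.1922  0.0319  0.9808]
mould 0.93 [239.6 245.2] [0.4843 0.3964 0.0526]
clamp 0.58 [312.8 256.6] [0.4547 0.2036 0.0275]
seat 0.59 [315.7 255.7] [0.4569 0.196  0.0315]
bridge_hinge 0.66 [316.6 255.6] [0.4573 0.1928 0.0269]
hub 0.98 [325.9 216.4] [0.5393 0.1839 0.1734]
kick_pivot 0.59 [356.7 245.9] [0.4757 0.0972 0.0951]
kick_foot 0.68 [372.3 214.8] [0.5413 0.0728 0.1752]
cast_lower 0.77 [176.6 211.8] [0.5775 0.5678 0.0243]
cast_upper 0.87 [212.7 180.7] [0.6643 0.4734 0.0208]
```

```bash
python3 - <<'E'
from h import *
f=viewer.grab_frame("top");save(f,"top1.png",(140,130,270,200),2.9)
f=viewer.grab_frame("scene");save(f,"sc1.png",(180,160,220,165),3.6)
E
```

```text
(no output)
```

View pics/top1.png

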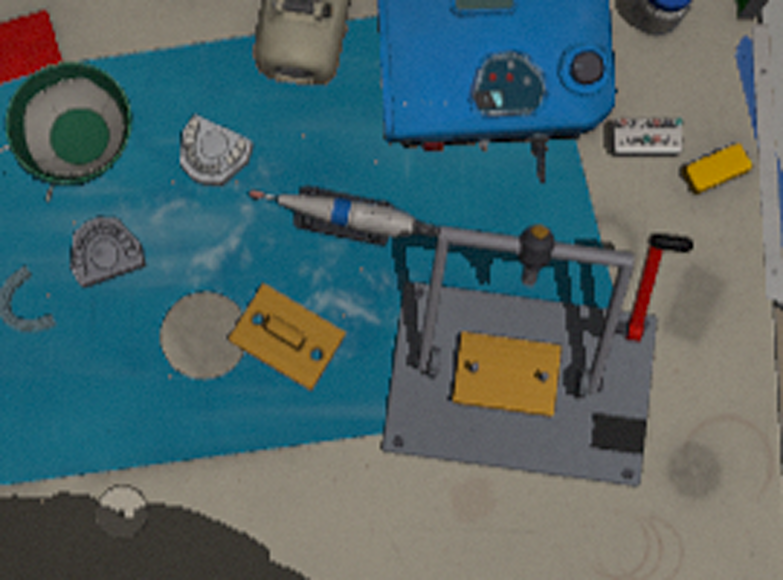

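View pics/sc1.png

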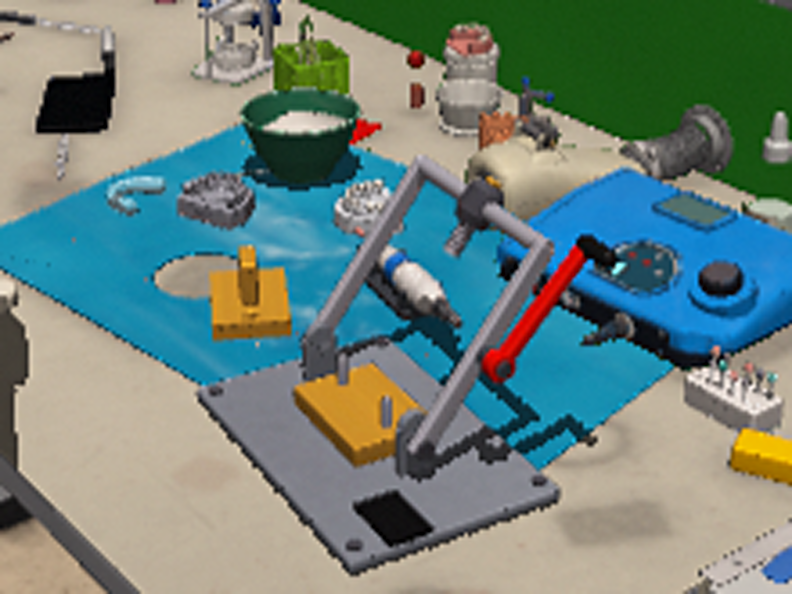

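The top crop shows the mould at about (287,337) with its rib, and the clamp with its brass lower half at about (507,373). The bridge leans away from the robot, and the red kickstand is stowed on the right at about (645,290). The scene view agrees. Next I measure the poses.

```bash
cat > meas.py <<'E'
from h import *
np.set_printoptions(precision=4,suppress=True)
def rectfit(P):
    (c,s,a)=cv2.minAreaRect((P*1000).astype(np.float32)); b=cv2.boxPoints((c,s,a))/1000
    e=b[1]-b[0],b[2]-b[1]; l=max(e,key=np.linalg.norm)
    return np.array(c)/1000,np.array(s),np.degrees(np.arctan2(l[1],l[0]))%180
def measure(n):
    f=viewer.grab_frame(n); C=cloud(f)
    hsv=cv2.cvtColor(f["color"],cv2.COLOR_RGB2HSV)
    br=((hsv[...,0]>12)&(hsv[...,0]<26)&(hsv[...,1]>140)&(hsv[...,2]>70))
    k,lab,st,ce=cv2.connectedComponentsWithStats(br.astype(np.uint8))
    vv,uu=np.mgrid[:420,:560]
    for i in range(1,k):
        if st[i,4]<40: continue
        m=lab==i; p=np.median(C[m],0)
        if not(.35<p[0]<.6 and .1<p[1]<.5): continue
        print(n,"comp",st[i,:5],p,"zhist",np.percentile(C[m][:,2],[5,25,50,75,95]))
        bands=[(.016,.007)] if p[1]>.3 else [(.028,.008)]
        if p[1]>.3: bands.append((.053,.012))
        for z,t in bands:
            mm=m&(abs(C[...,2]-z)<t); mm=cv2.morphologyEx(mm.astype(np.uint8),cv2.MORPH_OPEN,np.ones((2,2)))>0
            Q=np.array([ray(f,u,v,z=z)[:2] for u,v in zip(uu[mm],vv[mm])])
            if len(Q)>8: print("  z",z,len(Q),*rectfit(Q),"mean",Q.mean(0))
    return f,C
if __name__=="__main__":
    for n in("top","scene"):
        f,C=measure(n)
        for q in("hub","kick_foot","kick_pivot","rail_grip"):
            for r in finder.mark_of(q,f)[:1]:
                print(q,[ray(f,*r["xy"],z=z) for z in ({"hub":.1604,"rail_grip":.1604,"kick_pivot":.0967,"kick_foot":.1671}[q],)])
        # grey base plate top z=.012
        hsv=cv2.cvtColor(f["color"],cv2.COLOR_RGB2HSV)
        m=(abs(C[...,2]-.012)<.006)&(C[...,0]>.3)&(C[...,0]<.6)&(C[...,1]>.02)&(C[...,1]<.36)&(hsv[...,1]<70)&(hsv[...,2]>50)&(hsv[...,2]<150)
        m=cv2.morphologyEx(m.astype(np.uint8),cv2.MORPH_OPEN,np.ones((3,3)))
        k,lab,st,_=cv2.connectedComponentsWithStats(m); i=1+np.argmax(st[1:,4]); v,u=np.where(lab==i)
        print("base",st[i],*rectfit(np.array([ray(f,a,b,z=.012)[:2] for a,b in zip(u,v)])))
E
python3 meas.py
```

```text
top comp [219 228  40  36 708] [0.4859 0.4013 0.0167] zhist [0.0114 0.0145 0.0167 0.0192 0.0534]
  z 0.016 609 [0.4844 0.4003] [89.7899 60.1366] 58.802128 mean [0.4837 0.3997]
  z 0.053 75 [0.4847 0.3995] [34.7294 14.2757] 58.86161 mean [0.4846 0.3993]
top comp [296 245  37  28 830] [0.4495 0.2006 0.0284] zhist [0.0237 0.0264 0.0284 0.0304 0.0331]
  z 0.028 809 [0.4483 0.1972] [92.7012 64.3343] 81.653015 mean [0.448  0.1973]
hub [array([0.5461, 0.1791, 0.1604])]
kick_foot [array([0.5492, 0.0734, 0.1671])]
kick_pivot [array([0.4814, 0.0935, 0.0967])]
rail_grip [array([0.5493, 0.2303, 0.1604])]
base [ 272  229   94   68 3016] [0.4446 0.1856] [238.656  159.3067] 81.99588
scene comp [238 229  23  25 419] [0.4797 0.3863 0.0143] zhist [0.0039 0.0125 0.0143 0.016  0.0496]
  z 0.016 289 [0.4837 0.3889] [95.7238 59.9241] 59.57551 mean [0.4803 0.3853]
  z 0.053 33 [0.4771 0.3805] [43.3974 11.3125] 56.32565 mean [0.478  0.3804]
scene comp [262 261  34  28 535] [0.4372 0.1971 0.0264] zhist [0.0156 0.0246 0.0264 0.0273 0.0286]
  z 0.028 460 [0.4457 0.1864] [100.4906  67.8329] 82.44215 mean [0.4415 0.191 ]
hub [array([0.55  , 0.1832, 0.1604])]
kick_foot [array([0.5428, 0.0729, 0.1671])]
kick_pivot [array([0.4597, 0.3904, 0.0967])]
rail_grip [array([0.5554, 0.2253, 0.1604])]
base [ 236  261   92   56 1768] [0.4399 0.1788] [240.3018 159.7589] 81.90128
```

```bash
cat > to.py <<'E'
# python3 to.py x y z yaw_of_tool_y(deg, mod 360) -> tool-axis deltas from the measured pose
import sys
from h import *
from scipy.spatial.transform import Rotation as R
def delta(p,ang,o=None):
    o=o or env.get_obs(); Rt=R.from_euler("xyz",o["eef_rot"],degrees=True).as_matrix()
    d=Rt.T@(np.array(p)-o["eef_pos"])*100
    a=np.degrees(np.arctan2(Rt[1,1],Rt[0,1])); t=-((ang-a+180)%360-180)
    return np.round(d,2),round(np.radians(t),3)
# clamp geometry
def clamp(S,a,p): # S seat xy, a clamp x angle deg, p local (z from underside) -> world
    c,s=np.cos(np.radians(a)),np.sin(np.radians(a)); return np.array([S[0]+c*p[0]-s*p[1],S[1]+s*p[0]+c*p[1],.002+p[2]])
if __name__=="__main__":
    v=list(map(float,sys.argv[1:])); print(*delta(v[:3],v[3])); o=env.get_obs(); print(o["time"],o["eef_pos"],o["eef_rot"],o["q"])
E
python3 to.py .4845 .3997 .12 -31.15
```

```text
[-32.3   -8.64   7.45] 1.774
1.7 [0.20890931 0.58908889 0.19452048] [1.79995786e+02 3.43166872e-04 1.60473998e+02] [-68.53602466  39.48299721 -11.14889097  89.68308398   9.01306808
  51.71115169 -12.32358601]
```

Emit:
step_arm([
  [[8.5,-8,-2,0,0.12],[8.5,-12,-3,0,0.24],[8.5,-16,-4.3,2,0.36],[8.5,-20,-5.4,2,0.48],[8.5,-24,-6.5,3,0.6],[8.5,-28,-7.5,4,0.72],[8.5,-32.3,-8.64,6,0.85],[8.5,-32.3,-8.64,7.45,1.0],[8.5,-32.3,-8.64,7.45,1.2],[8.5,-32.3,-8.64,7.45,1.774],[8.5,-32.3,-8.64,7.45,1.774],[8.5,-32.3,-8.64,7.45,1.774],[8.5,-32.3,-8.64,7.45,1.774],[8.5,-32.3,-8.64,7.45,1.774],[8.5,-32.3,-8.64,7.45,1.774],[8.5,-32.3,-8.64,7.45,1.774],[8.5,-32.3,-8.64,7.45,1.774]],
])

```text
time: 3.12
eef_pos: [0.4843, 0.3999, 0.1199]
eef_rot: [180.0, -0.0, 59.0]
ft_force: [0.1, -0.2, 0.2]
finger_gap: 0.997
grasp_force: 0.0
```

```bash
python3 to.py .4845 .3997 .022 -31.15; python3 -c "
from h import *
f=viewer.grab_frame('scene');save(f,'a.png',(180,130,220,165),3)"
```

```text
[-0.01  0.03  9.79] 0.002
3.1167 [0.48430129 0.3999137  0.11993985] [ 1.79999418e+02 -4.01281947e-04  5.89581453e+01] [-52.09140143  45.82850976  15.39906913  93.94103276 -16.38749822
  42.45807602 -60.02787465]
```

View pics/a.png

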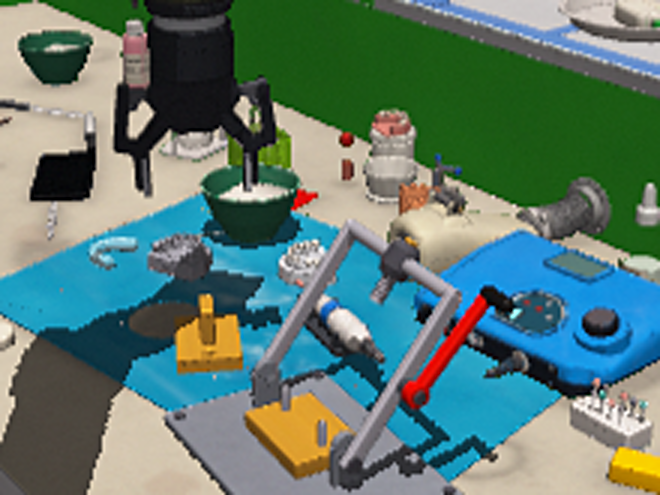

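The open gripper is above the mould rib, fingers at about (140,170) and (250,170) in the crop, straddling it. I descend and grip.

Emit:
step_arm([
  [[8.5,0,0,4,0],[8.5,0,0,7,0],[8.5,0,0,9,0],[8.5,0,0,9.8,0],[8.5,0,0,9.8,0],[0.5,0,0,9.8,0],[0.5,0,0,9.8,0],[0.5,0,0,9.8,0],[0.5,0,0,9.8,0],[0.5,0,0,9.8,0],[0.5,0,0,9.8,0],[0.5,0,0,9.8,0],[0.5,0,0,9.8,0],[0.5,0,0,9.8,0]],
], grip_force=60)

```text
time: 4.33
eef_pos: [0.4844, 0.3997, 0.022]
eef_rot: [-180.0, 0.0, 58.8]
ft_force: [-0.1, 0.4, -0.2]
finger_gap: 0.06
grasp_force: 0.0
```

```bash
python3 -c "
import meas
from h import *
f,C=meas.measure('top');save(f,'b.png',(170,180,140,105),5)
g,C=meas.measure('scene');im=g['color'][180:285,190:330,::-1]
a=cv2.imread('pics/b.png')[:, :]
cv2.imwrite('pics/b.png',np.vstack([cv2.resize(a,(400,300)),cv2.resize(im,(400,300),interpolation=cv2.INTER_CUBIC)]))"
```

```text
top comp [296 245  37  28 830] [0.4494 0.2006 0.0283] zhist [0.0237 0.0265 0.0283 0.0303 0.0332]
  z 0.028 813 [0.4481 0.1973] [92.8736 64.7065] 81.6531 mean [0.4479 0.1972]
scene comp [238 229  23  25 402] [0.4792 0.3846 0.0145] zhist [0.004  0.0127 0.0145 0.0161 0.0461]
  z 0.016 292 [0.4832 0.3883] [96.9224 60.1054] 59.18884 mean [0.4797 0.3832]
  z 0.053 16 [0.4764 0.3769] [25.1731  8.4435] 56.66204 mean [0.4745 0.3754]
scene comp [262 261  34  28 534] [0.4372 0.197  0.0262] zhist [0.0154 0.0247 0.0262 0.0272 0.0288]
  z 0.028 456 [0.4457 0.1864] [100.4514  67.8329] 82.44213 mean [0.4417 0.1909]
```

View pics/b.png

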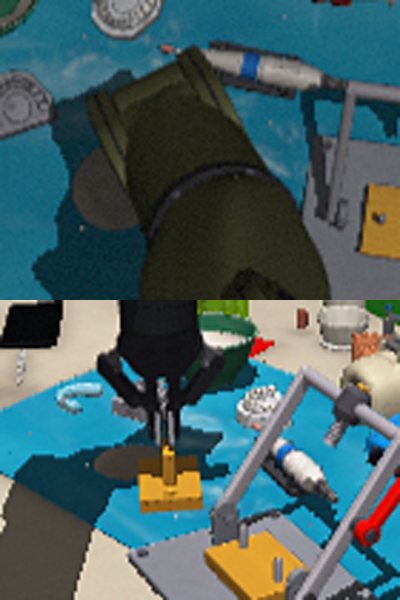

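The scene crop (bottom) shows the closed fingers behind the rib at about (165,440), so they missed it. I check the cameras against the known TCP.

Emit:
step_arm([
  [[0.5,0,0,-4,0],[0.5,0,0,-8,0],[0.5,0,0,-10,0],[0.5,0,0,-10,0],[0.5,0,0,-10,0]],
])

```text
time: 4.85
eef_pos: [0.4851, 0.4003, 0.1232]
eef_rot: [180.0, -0.2, 58.8]
ft_force: [-0.2, 0.1, -0.7]
finger_gap: 0.062
grasp_force: 0.0
```

```bash
python3 - <<'E'
from h import *
np.set_printoptions(precision=4,suppress=True)
o=env.get_obs(); p=o["eef_pos"]; print(p)
ims=[]
for n in("scene","top"):
    f=viewer.grab_frame(n); T=f["T"]; c=T[:3,:3].T@(p-T[:3,3]); fl=210/np.tan(np.radians(f["fov_y"])/2)
    u,v=f["cx"]+fl*c[0]/-c[2],f["cy"]-fl*c[1]/-c[2]; print(n,u,v,"dist",-c[2],"fl",fl,"det",np.linalg.det(T[:3,:3]))
    C=cloud(f); m=(abs(C[...,0]-p[0])<.06)&(abs(C[...,1]-p[1])<.06)&(C[...,2]>p[2]-.03)&(C[...,2]<p[2]+.04)
    Q=C[m]; 
    if len(Q): i=np.argsort(Q[:,2])[:12]; print(Q[i]); vv,uu=np.where(m); print(np.c_[uu,vv][i])
    im=f["color"][:,:,::-1].copy()
    cv2.circle(im,(int(round(u)),int(round(v))),2,(255,0,255),-1)
    x,y=int(u)-50,int(v)-37; ims.append(cv2.resize(im[y:y+75,x:x+100],(600,450),interpolation=cv2.INTER_CUBIC)[::1])
cv2.imwrite("pics/c.png",cv2.resize(np.vstack(ims),(400,600)))
E
```

```text
[0.4851 0.4003 0.1232]
scene 246.48549421036148 207.8160288579487 dist 1.3078625366904082 fl 466.23427109459277 det 1.0000000000000002
[[0.4842 0.3884 0.1604]
 [0.4817 0.3896 0.1606]
 [0.4853 0.385  0.1612]
 [0.4735 0.3919 0.1621]
 [0.4706 0.3924 0.1627]]
[[248 197]
 [247 197]
 [249 197]
 [244 197]
 [243 197]]
top 236.90957100507617 241.28248063223052 dist 1.2361248396034519 fl 500.12906767988625 det 0.9999999999999998
```

View pics/c.png

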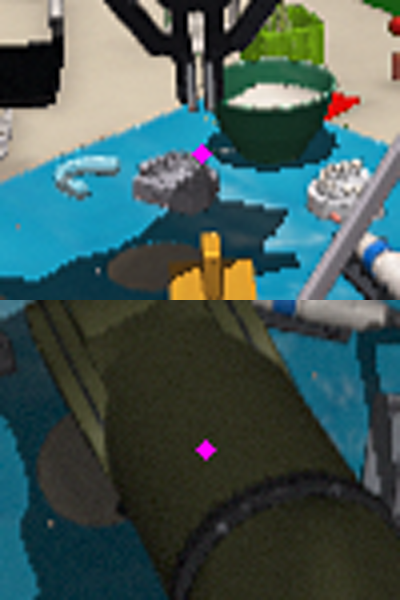

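The fingertips show at scene pixel (246,197), about 33 mm higher than the reported TCP projects (magenta dot). The fingers really sit higher than reported, so they closed just above the rib. I descend again in small steps, watching force and picture.

Emit:
step_arm([
  [[5,0,0,2,0],[5,0,0,5,0],[5,0,0,8,0],[5,0,0,9.5,0],[5,0,0,10,0],[5,0,0,10,0],[5,0,0,10,0],[5,0,0,10,0]],
])

```text
time: 5.62
eef_pos: [0.4853, 0.4001, 0.023]
eef_rot: [180.0, -0.1, 58.8]
ft_force: [-0.2, -0.4, 0.8]
finger_gap: 0.583
grasp_force: 0.0
```

```bash
cat > tip.py <<'E'
from h import *
np.set_printoptions(precision=4,suppress=True)
def tip(show=True):
    o=env.get_obs(); p=o["eef_pos"]; f=viewer.grab_frame("scene"); C=cloud(f); h=f["color"].max(2)
    m=(abs(C[...,0]-p[0])<.06)&(abs(C[...,1]-p[1])<.06)&(C[...,2]>.03)&(C[...,2]<p[2]+.07)&(h<70)
    v,u=np.where(m); print(p,o["ft_force"],o["finger_gap"])
    i=np.argsort(-v)[:10]; print(np.c_[u,v][i].tolist()); print(C[m][i])
    return f
if __name__=="__main__":
    f=tip(); import sys
    if len(sys.argv)>1: save(f,sys.argv[1],(200,150,100,100),6)
E
python3 tip.py d.png
```

```text
[0.4853 0.4001 0.023 ] [-0.1598 -0.3686  0.7704] 0.5829172884832411
[[246, 235], [246, 234], [246, 230], [238, 229], [246, 229], [247, 228], [248, 228], [250, 228], [235, 227], [238, 226]]
[[0.4792 0.4003 0.0392]
 [0.4768 0.3963 0.0449]
 [0.4843 0.4073 0.0509]
 [0.4557 0.4037 0.0646]
 [0.4882 0.4132 0.0506]
 [0.4922 0.414  0.0522]
 [0.4956 0.414  0.0512]
 [0.4998 0.4098 0.0515]
 [0.4506 0.411  0.0696]
 [0.4584 0.4074 0.0718]]
```

View pics/d.png

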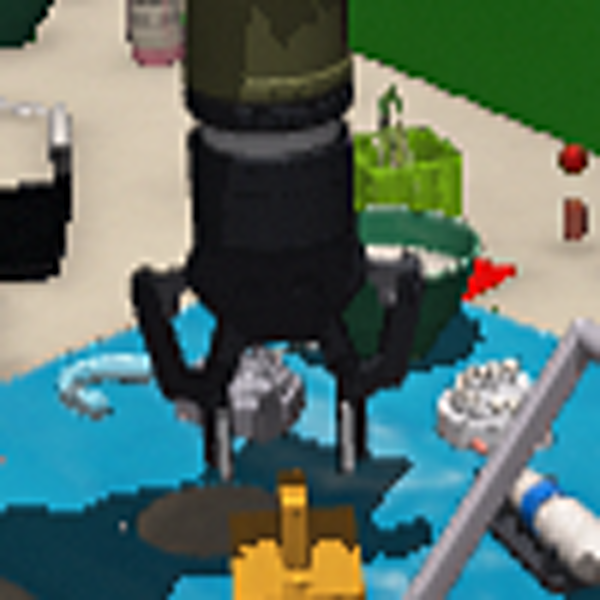

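The open tips show at (237,229) and (259,228), straddling the rib but roughly level with its top. I go 30 mm further down and grip.

Emit:
step_arm([
  [[5,0,0,1,0],[5,0,0,2,0],[5,0,0,2.5,0],[5,0,0,3,0],[5,0,0,3,0],[0.5,0,0,3,0],[0.5,0,0,3,0],[0.5,0,0,3,0],[0.5,0,0,3,0],[0.5,0,0,3,0],[0.5,0,0,3,0],[0.5,0,0,3,0]],
], grip_force=60)

```text
time: 6.67
eef_pos: [0.4851, 0.3998, -0.0074]
eef_rot: [180.0, -0.1, 58.8]
ft_force: [-0.8, -1.4, 4.2]
finger_gap: 0.149
grasp_force: 60.1
```

```bash
python3 tip.py
```

```text
[ 0.4851  0.3998 -0.0074] [-0.807  -1.4197  4.2262] 0.14936234346215055
[[253, 237], [243, 237], [242, 237], [253, 236], [243, 236], [242, 236], [241, 236], [254, 236], [254, 235], [250, 235]]
[[0.4923 0.3841 0.0352]
 [0.4686 0.4    0.0364]
 [0.4666 0.4022 0.0361]
 [0.4929 0.3848 0.0379]
 [0.4698 0.4017 0.0385]
 [0.4677 0.4038 0.0383]
 [0.4616 0.3992 0.0422]
 [0.4981 0.3876 0.0351]
 [0.4989 0.3886 0.0376]
 [0.4827 0.3846 0.0445]]
```

```bash
python3 - <<'E'
from to import *
S=(.4490,.1978);a=-8.2
for p in((-.07,0,.081-.002),(0,0,.079)):
    print(delta(clamp(S,a,p),a))
print(env.get_obs()["q"])
E
```

```text
(array([-21.87,   0.93,  -8.87]), np.float64(-0.401))
(array([-19.14,   7.38,  -8.86]), np.float64(-0.401))
[-49.74759823  56.19738109  11.14706286  96.79033275 -19.40487605
  28.84083631 -57.53980826]
```

Emit:
step_arm([
  [[0.5,0,0,-1,0],[0.5,0,0,-3,0],[0.5,0,0,-5.5,0],[0.5,0,0,-8.9,0],[0.5,-2,0,-8.9,0],[0.5,-4,0.1,-8.9,-0.08],[0.5,-6.5,0.2,-8.9,-0.16],[0.5,-9,0.3,-8.9,-0.24],[0.5,-12,0.4,-8.9,-0.32],[0.5,-15,0.6,-8.9,-0.4],[0.5,-18,0.8,-8.9,-0.401],[0.5,-20.5,0.9,-8.9,-0.401],[0.5,-21.87,0.93,-8.9,-0.401],[0.5,-21.87,0.93,-8.9,-0.401],[0.5,-21.87,0.93,-8.9,-0.401],[0.5,-21.87,0.93,-8.9,-0.401]],
])

```text
time: 8.05
eef_pos: [0.3803, 0.2094, 0.0811]
eef_rot: [179.9, -0.1, 81.9]
ft_force: [0.7, 0.0, -1.6]
finger_gap: 0.148
grasp_force: 59.2
```

```bash
python3 - <<'E'
from to import *; import meas
o=env.get_obs(); print(o["eef_pos"],o["eef_rot"],o["finger_gap"],o["ft_force"])
print(delta(clamp((.449,.1978),-8.2,(0,0,.079)),-8.2))
f=viewer.grab_frame("scene");save(f,"e.png",(200,160,150,115),5)
E
```

```text
[0.3803 0.2094 0.0811] [179.9253  -0.1112  81.8644] 0.14826017686685364 [ 0.7364  0.0063 -1.6405]
(array([-0.17,  6.97,  0.02]), np.float64(0.001))
```

View pics/e.png

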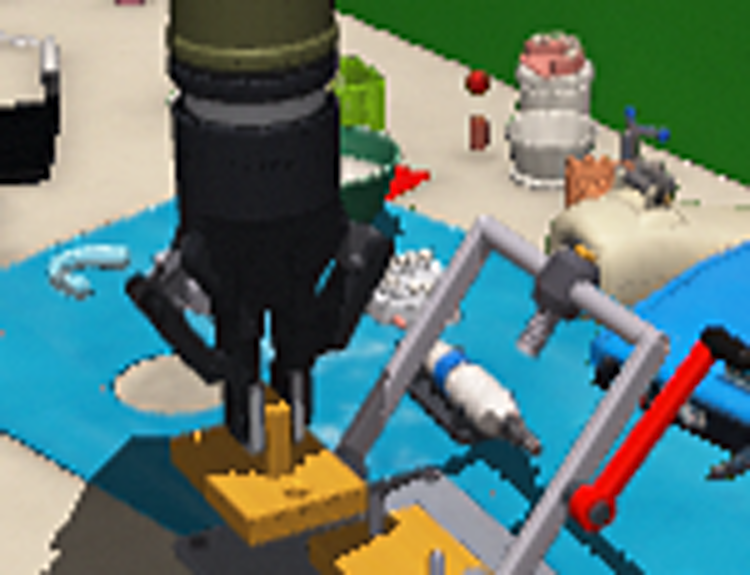

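The mould is held level, but the fingers hold the rib towards its far (+y) end. I fit box models of the mould and lower half to the pictures to get their relative offset in one camera.

```bash
cat > fit.py <<'E'
from h import *
from scipy.optimize import minimize
np.set_printoptions(precision=4,suppress=True)
def brass(rgb):
    h=cv2.cvtColor(rgb,cv2.COLOR_RGB2HSV); return (h[...,0]>11)&(h[...,0]<28)&(h[...,1]>130)&(h[...,2]>45)
def boxes(kind): # lx,ly,z0,z1
    return [(.062,.09,0,.014),(.014,.036,.014,.051)] if kind=="mould" else [(.066,.094,-.014,0)]
def render(f,kind,x,y,z,yaw,k=4,shape=(420,560)):
    h,w=shape; m=np.zeros((h*k,w*k),np.uint8); fl=210/np.tan(np.radians(f["fov_y"])/2); T=f["T"]
    c,s=np.cos(yaw),np.sin(yaw)
    for lx,ly,z0,z1 in boxes(kind):
        P=np.array([(x+c*a*lx/2-s*b*ly/2,y+s*a*lx/2+c*b*ly/2,z+q) for a in(-1,1) for b in(-1,1) for q in(z0,z1)])
        q=(P-T[:3,3])@T[:3,:3]; uv=np.c_[f["cx"]+fl*q[:,0]/-q[:,2],f["cy"]-fl*q[:,1]/-q[:,2]]
        hull=cv2.convexHull(uv.astype(np.float32))[:,0]
        cv2.fillConvexPoly(m,np.round(((hull+.5)*k-.5)*16).astype(np.int32),255,shift=4)
    return cv2.resize(m,(w,h),interpolation=cv2.INTER_AREA)/255.
def fit(f,rgb,kind,p0,free,ignore=None):
    B=brass(rgb).astype(np.uint8)
    R=cv2.dilate((render(f,kind,*p0)>0).astype(np.uint8),np.ones((21,21)))
    B=(B*R).astype(float); W=np.ones_like(B) if ignore is None else 1.-ignore
    p0=np.array(p0,float); sc=np.array([.004,.004,.004,.05])
    def cost(t):
        p=p0.copy(); p[free]+=t*sc[free]; return (W*(render(f,kind,*p)-B)**2).sum()
    n=len(free); S=np.vstack([np.zeros(n),np.eye(n)*2]) 
    r=minimize(cost,np.zeros(n),method="Nelder-Mead",options=dict(initial_simplex=S,xatol=.02,fatol=.05,maxiter=300))
    r=minimize(cost,r.x,method="Nelder-Mead",options=dict(initial_simplex=r.x+S/2-.3,xatol=.02,fatol=.05,maxiter=300))
    p=p0.copy(); p[free]+=r.x*sc[free]; return p,r.fun
E
python3 - <<'E'
from fit import *
a=np.radians(-8.2)
for n in("scene","top"):
    f=viewer.grab_frame(n); im=cv2.imread(f"pics/{n}0.png")[:,:,::-1].copy()
    print(n,"mould",fit(f,im,"mould",(.482,.395,.002,np.radians(-31.1)),[0,1,3]))
    print(n,"mould z free",fit(f,im,"mould",(.482,.395,.002,np.radians(-31.1)),[0,1,2,3]))
    print(n,"low",fit(f,im,"low",(.449,.195,.028,a),[0,1,3]))
    if n=="scene":
        ign=(f["color"].max(2)<60); o=env.get_obs()
        print(o["eef_pos"],"hand",fit(f,f["color"],"mould",(.378,.195,.0905,a),[0,1,2,3],ign))
        print("hand, z fixed",fit(f,f["color"],"mould",(.378,.195,.0905,a),[0,1,3],ign))
E
```

```text
scene mould (array([ 0.4864,  0.3999,  0.002 , -0.5348]), np.float64(23.947389465590156))
scene mould z free (array([ 0.4846,  0.3962,  0.0043, -0.5363]), np.float64(26.263329488658208))
scene low (array([ 0.4501,  0.1965,  0.028 , -0.173 ]), np.float64(167.09460976547484))
[0.3802 0.2095 0.081 ] hand (array([ 0.3749,  0.2052,  0.0946, -0.1417]), np.float64(410.79487889273355))
hand, z fixed (array([ 0.3784,  0.2106,  0.0905, -0.1301]), np.float64(406.51481737793154))
top mould (array([ 0.4877,  0.4031,  0.002 , -0.5512]), np.float64(54.551772395232604))
top mould z free (array([ 0.4877,  0.4029,  0.0031, -0.5462]), np.float64(57.85493271818531))
top low (array([ 0.4511,  0.1998,  0.028 , -0.1371]), np.float64(51.53457900807381))
```

```bash
python3 - <<'E'
from to import *
for z in(.081,.048): print(delta(clamp((.4487,.1965),-8.1,(0,0,z-.002)),-8.1))
E
```

```text
(array([-0.29,  6.98,  0.  ]), np.float64(-0.0))
(array([-0.29,  6.98,  3.3 ]), np.float64(-0.0))
```

Emit:
step_arm([
  [[0.5,-0.15,2,0,0],[0.5,-0.29,4,0,0],[0.5,-0.29,6,0,0],[0.5,-0.29,6.98,0,0],[0.5,-0.29,6.98,0,0],[0.5,-0.29,6.98,1.5,0],[0.5,-0.29,6.98,2.5,0],[0.5,-0.29,6.98,3.3,0],[0.5,-0.29,6.98,3.3,0],[0.5,-0.29,6.98,3.3,0],[0.5,-0.29,6.98,3.3,0]],
])

```text
time: 9.12
eef_pos: [0.4476, 0.1951, 0.0481]
eef_rot: [-180.0, 0.0, 81.8]
ft_force: [0.4, 0.4, -2.4]
finger_gap: 0.151
grasp_force: 59.1
```

```bash
python3 - <<'E'
from to import *; from fit import fit
o=env.get_obs(); print(o["eef_pos"],o["eef_rot"],o["finger_gap"],o["ft_force"])
f=viewer.grab_frame("scene");g=viewer.grab_frame("top")
A=f["color"][200:300,230:360,::-1]; B=g["color"][205:305,260:390,::-1]
cv2.imwrite("pics/f.png",np.vstack([cv2.resize(x,(390,300),interpolation=cv2.INTER_CUBIC) for x in(A,B)]))
ign=(f["color"].max(2)<60)
print(fit(f,f["color"],"mould",(.449,.197,.0575,np.radians(-8.1)),[0,1],ign))
E
```

```text
[0.4476 0.1951 0.0481] [-179.9867    0.0021   81.8276] 0.15114735625646125 [ 0.4103  0.3564 -2.4002]
(array([ 0.4442,  0.1946,  0.0575, -0.1414]), np.float64(361.26199154171474))
```

View pics/f.png

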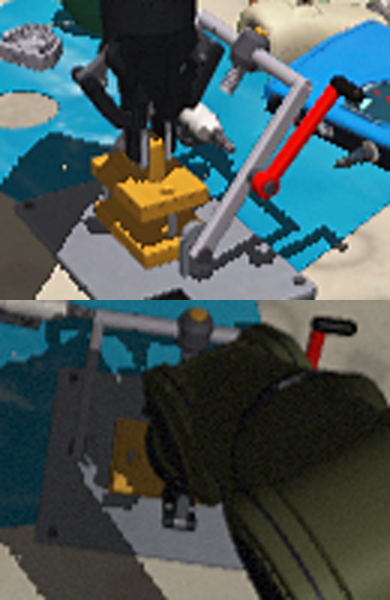

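```bash
python3 - <<'E'
from to import *; import fit as F
im=cv2.imread("pics/scene0.png")[:,:,::-1].copy(); f=viewer.grab_frame("scene")
print([np.round(env.get_obs()["eef_pos"],4)])
lo,_=F.fit(f,im,"low",(.449,.195,.028,np.radians(-8.1)),[0,1]); print(lo)
base=F.render(f,"low",*lo); r0=F.render
m0,_=F.fit(f,im,"mould",(.486,.399,.002,np.radians(-31.2)),[0,1]); print(m0)
F.render=lambda f,k,*p:np.maximum(base,r0(f,k,*p))
ign=cv2.dilate((f["color"].max(2)<75).astype(np.uint8),np.ones((2,2)))
for z in(.0565,.0575,.0585): print(F.fit(f,f["color"],"mould",(.449,.197,z,np.radians(-8.1)),[0,1],ign))
print(env.get_obs()["eef_pos"])
E
```

```text
[array([0.4481, 0.1951, 0.0484])]
[ 0.4502  0.1985  0.028  -0.1414]
[ 0.4868  0.3998  0.002  -0.5445]
(array([ 0.4458,  0.1986,  0.0565, -0.1414]), np.float64(146.80770472895043))
(array([ 0.4448,  0.1975,  0.0575, -0.1414]), np.float64(146.7614302191465))
(array([ 0.4435,  0.1959,  0.0585, -0.1414]), np.float64(146.71812379853904))
[0.4481 0.1951 0.0484]
```

Emit:
step_arm([
  [[0.5,0.17,0.13,0,0],[0.5,0.17,0.13,0.3,0],[0.5,0.17,0.13,0.6,0],[0.5,0.17,0.13,0.8,0],[0.5,0.17,0.13,1.0,0],[0.5,0.17,0.13,1.2,0],[0.5,0.17,0.13,1.2,0],[0.5,0.17,0.13,1.2,0]],
])

```text
time: 9.93
eef_pos: [0.4505, 0.1961, 0.0358]
eef_rot: [179.9, -0.0, 81.8]
ft_force: [4.1, -1.1, -4.7]
finger_gap: 0.151
grasp_force: 58.9
```

Emit:
step_arm([
  [[0.5,0,0.1,0,0],[0.5,0,0.1,0.2,0],[0.5,0,0.1,0.4,0],[0.5,0,0.1,0.6,0],[0.5,0,0.1,0.8,0],[0.5,0,0.1,0.8,0]],
])

```text
time: 10.43
eef_pos: [0.4508, 0.1961, 0.0277]
eef_rot: [180.0, 0.0, 81.8]
ft_force: [2.9, -2.5, -4.3]
finger_gap: 0.149
grasp_force: 59.2
```

Emit:
step_arm([
  [[0.5,-0.05,0.08,0.2,0],[0.5,-0.05,0.08,0.4,0],[0.5,-0.05,0.08,0.6,0],[0.5,-0.05,0.08,0.8,0],[0.5,-0.05,0.08,0.9,0],[0.5,-0.05,0.08,0.9,0]],
])

```text
time: 10.93
eef_pos: [0.4507, 0.1958, 0.0187]
eef_rot: [-180.0, 0.0, 81.8]
ft_force: [1.2, -1.0, -3.3]
finger_gap: 0.152
grasp_force: 59.2
```

Emit:
step_arm([
  [[0.5,0,0,0.1,0],[0.5,0,0,0.2,0],[0.5,0,0,0.2,0]],
])

```text
time: 11.18
eef_pos: [0.4507, 0.1958, 0.0185]
eef_rot: [-180.0, -0.0, 81.8]
ft_force: [-1.7, -0.4, 15.1]
finger_gap: 0.149
grasp_force: 61.9
```

Emit:
step_arm([
  [[0.5,0,0,-0.15,0],[4.5,0,0,-0.15,0],[4.5,0,0,-0.15,0],[4.5,0,0,-0.15,0],[4.5,0,0,-0.15,0],[4.5,0,0,-0.2,0],[4.5,0,0,-2,0],[4.5,0,0,-5,0],[4.5,0,-2,-8,0],[4.5,0,-5,-11,0],[4.5,0,-8,-14,0],[4.5,0,-10,-16,0],[4.5,0,-12,-17,0],[4.5,0,-12,-17,0],[4.5,0,-12,-17,0]],
])

```text
time: 12.43
eef_pos: [0.3319, 0.2133, 0.1876]
eef_rot: [180.0, -0.1, 81.9]
ft_force: [1.1, -0.3, 0.1]
finger_gap: 0.526
grasp_force: 0.0
```

```bash
python3 - <<'E'
from to import *; import fit as F
f=viewer.grab_frame("scene");g=viewer.grab_frame("top")
A=f["color"][200:300,230:360,::-1]; B=g["color"][190:290,270:400,::-1]
cv2.imwrite("pics/g.png",np.vstack([cv2.resize(x,(390,300),interpolation=cv2.INTER_CUBIC) for x in(A,B)]))
o=env.get_obs();print(o["eef_pos"],o["q"],o["finger_gap"])
for h in(f,g):
    print(F.fit(h,h["color"],"mould",(.4505,.197,.028,np.radians(-8.1)),[0,1,3]))
    for q in("kick_foot","kick_pivot","hub","rail_grip"):
        for r in finder.mark_of(q,h)[:1]: print(q,r["p"],ray(h,*r["xy"],z={"hub":.1604,"rail_grip":.1604,"kick_pivot":.0967,"kick_foot":.1677}[q]))
E
```

```text
[0.333  0.2128 0.1867] [-44.5252  24.3523   7.5933 128.0597  -6.6521  27.9122 -39.9292] 0.5274480147979719
(array([ 0.4447,  0.1932,  0.028 , -0.2281]), np.float64(186.88356785851596))
kick_foot 0.8 [0.5402 0.0638 0.1677]
kick_pivot 0.84 [0.4896 0.0907 0.0967]
hub 0.76 [0.5335 0.1661 0.1604]
rail_grip 0.97 [0.5534 0.2245 0.1604]
(array([ 0.4502,  0.2008,  0.028 , -0.1314]), np.float64(39.41444059976932))
kick_foot 0.6 [0.5449 0.0774 0.1677]
kick_pivot 0.48 [0.4773 0.0957 0.0967]
hub 0.67 [0.5543 0.1818 0.1604]
rail_grip 0.82 [0.5491 0.2327 0.1604]
```

View pics/g.png

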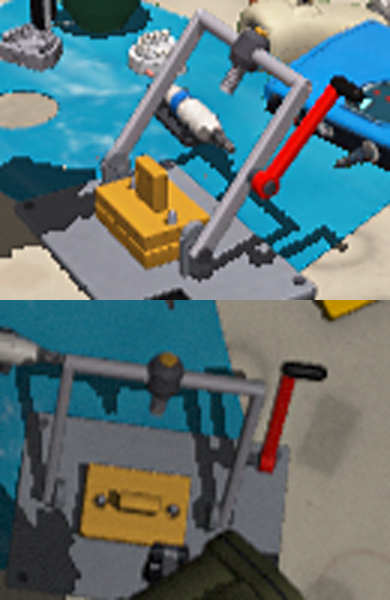

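The mould sits flush over both pins: in the top view it is centred at about (135,500), with both pin tips through the holes. Next is the kickstand.

```bash
python3 - <<'E'
from to import *
S=(.4505,.1965);a=-8.1
for z in(.187,.165,.115): print(z,delta(clamp(S,a,(.1115,-.121,z-.002)),a))
E
```

```text
0.187 (array([-11.98,  23.08,  -0.03]), np.float64(-0.002))
0.165 (array([-11.98,  23.08,   2.17]), np.float64(-0.002))
0.115 (array([-11.98,  23.09,   7.17]), np.float64(-0.002))
```

Emit:
step_arm([
  [[4.5,-4,0,-1,0],[4.5,-8,3,-1,0],[4.5,-12,6,-1,0],[4.5,-12,10,-1,0],[4.5,-12,14,-1,0],[4.5,-12,18,-1,0],[4.5,-12,21,-0.5,0],[4.5,-12,23.1,0,0],[4.5,-12,23.1,2.2,0],[4.5,-12,23.1,2.2,0],[4.5,-12,23.1,2.2,0],[4.5,-12,23.1,2.2,0]],
])

```text
time: 13.93
eef_pos: [0.543, 0.0612, 0.1653]
eef_rot: [-179.9, 0.0, 81.8]
ft_force: [0.1, -0.1, 0.8]
finger_gap: 0.529
grasp_force: 0.0
```

```bash
python3 - <<'E'
from to import *
S=(.4505,.1965);a=-8.1
o=env.get_obs(); print(o["eef_pos"],o["eef_rot"],o["ft_force"]); print(delta(clamp(S,a,(.1115,-.121,.113)),a))
f=viewer.grab_frame("scene"); A=f["color"][165:285,290:410,::-1]
cv2.imwrite("pics/h.png",cv2.resize(A,(600,600),interpolation=cv2.INTER_CUBIC))
C=cloud(f); v,u=np.mgrid[:420,:560]; p=o["eef_pos"]
m=(abs(C[...,0]-p[0])<.08)&(abs(C[...,1]-p[1])<.06)&(C[...,2]>.18)&(f["color"].max(2)<70)
i=np.argsort(C[m][:,2])[:12]; print(np.c_[u[m],v[m],C[m]][i])
E
```

```text
[0.54304752 0.06124584 0.16530597] [-1.79938465e+02  4.74436889e-03  8.18286797e+01] [ 0.07331012 -0.09230262  0.76563907]
(array([-0.01,  0.09,  5.03]), np.float64(-0.001))
[[3.56000000e+02 2.15000000e+02 5.66111382e-01 5.95980928e-02
  2.02545112e-01]
 [3.58000000e+02 2.16000000e+02 5.64288963e-01 5.15496425e-02
  2.03525466e-01]
 [3.57000000e+02 2.15000000e+02 5.66179309e-01 5.65689547e-02
  2.03640004e-01]
 [3.55000000e+02 2.14000000e+02 5.66447004e-01 6.31995775e-02
  2.03661406e-01]
 [3.37000000e+02 2.19000000e+02 5.14901910e-01 6.84692164e-02
  2.04402398e-01]
 [3.56000000e+02 2.14000000e+02 5.67007407e-01 6.06184005e-02
  2.04442154e-01]
 [3.55000000e+02 2.13000000e+02 5.68021333e-01 6.48624470e-02
  2.05134146e-01]
 [3.54000000e+02 2.13000000e+02 5.64792099e-01 6.49267911e-02
  2.06049766e-01]
 [3.58000000e+02 2.15000000e+02 5.64059995e-01 5.15183661e-02
  2.06121772e-01]
 [3.57000000e+02 2.14000000e+02 5.65919604e-01 5.65060463e-02
  2.06265105e-01]
 [3.54000000e+02 2.12000000e+02 5.67136174e-01 6.73247714e-02
  2.07036028e-01]
 [3.56000000e+02 2.13000000e+02 5.65725815e-01 5.95913452e-02
  2.07719620e-01]]
```

View pics/h.png

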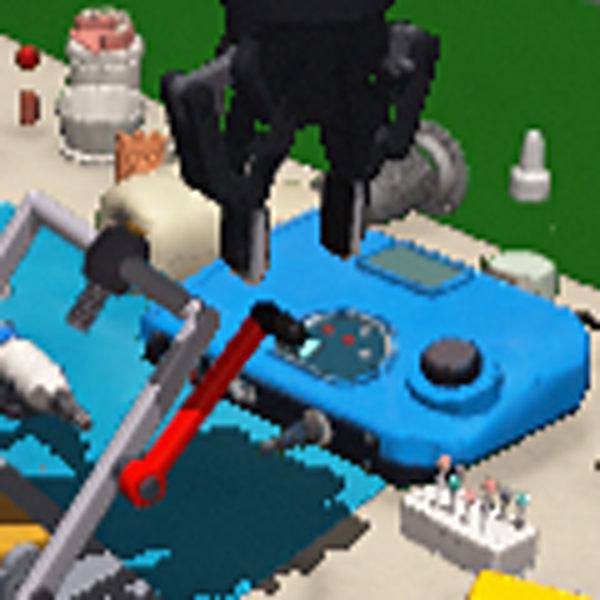

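The fingers, at about (245,270) and (345,250), straddle the black foot at about (285,325) from above. I descend and grip lightly.

Emit:
step_arm([
  [[4.5,0,0.1,1.5,0],[4.5,0,0.1,3,0],[4.5,0,0.1,4,0],[4.5,0,0.1,5,0],[4.5,0,0.1,5,0],[0.5,0,0.1,5,0],[0.5,0,0.1,5,0],[0.5,0,0.1,5,0],[0.5,0,0.1,5,0],[0.5,0,0.1,5,0],[0.5,0,0.1,5,0]],
], grip_force=20)

```text
time: 14.9
eef_pos: [0.5458, 0.061, 0.1156]
eef_rot: [179.9, -0.0, 81.8]
ft_force: [1.3, 0.0, 1.9]
finger_gap: 0.152
grasp_force: 19.6
```

```bash
python3 - <<'E'
import numpy as np
from to import *
o=env.get_obs(); print(o["eef_pos"],o["ft_force"])
for k in(0,.2,.4,.6,.8,1,1.2,1.4,1.6,1.8,2,2.2,2.4,2.5):
    t=.65-k; print(k,np.round(9.7*(np.sin(t)-np.sin(.75)),2),np.round(-9.7*(np.cos(t)-np.cos(.75)),2))
E
```

```text
[0.54579983 0.06099019 0.11556627] [1.31512247 0.00851564 1.89361289]
0 -0.74 -0.62
0.2 -2.39 -1.64
0.4 -4.21 -2.3
0.6 -6.13 -2.59
0.8 -8.06 -2.49
1 -9.94 -2.01
1.2 -11.68 -1.17
1.4 -13.22 -0.0
1.6 -14.5 1.46
1.8 -15.47 3.14
2 -16.08 4.97
2.2 -16.31 6.9
2.4 -16.16 8.83
2.5 -15.94 9.77
```

Emit:
step_arm([
  [[0.5,0,-0.74,-0.62,0],[0.5,0,-2.39,-1.64,0],[0.5,0,-4.21,-2.3,0],[0.5,0,-6.13,-2.59,0],[0.5,0,-8.06,-2.49,0],[0.5,0,-9.94,-2.01,0],[0.5,0,-9.94,-2.01,0]],
])

```text
time: 15.48
eef_pos: [0.4418, 0.0759, 0.1352]
eef_rot: [-179.7, 0.0, 81.9]
ft_force: [-1.3, 1.2, 2.3]
finger_gap: 0.155
grasp_force: 20.1
```

Emit:
step_arm([
  [[0.5,0,-1.74,0.84,0],[0.5,0,-3.28,2.01,0],[0.5,0,-4.56,3.47,0],[0.5,0,-5.53,5.15,0],[0.5,0,-6.14,6.98,0],[0.5,0,-6.37,8.91,0],[0.5,0,-6.22,10.84,0],[0.5,0,-6.22,10.84,0],[4.5,0,-6.22,10.84,0],[4.5,0,-6.22,10.84,0],[4.5,0,-6.22,10.84,0],[4.5,0,-6.22,10.84,0],[4.5,0,-6.22,10.84,0],[4.5,0,-6.22,10.84,0],[4.5,0,-6.22,10.84,0]],
])

```text
time: 16.73
eef_pos: [0.3906, 0.0854, 0.033]
eef_rot: [-179.4, 0.2, 81.7]
ft_force: [0.3, 1.0, 0.2]
finger_gap: 0.526
grasp_force: 0.0
```

```bash
python3 - <<'E'
from to import *
f=viewer.grab_frame("scene"); A=f["color"][165:305,250:410,::-1]
cv2.imwrite("pics/i.png",cv2.resize(A,(640,560),interpolation=cv2.INTER_CUBIC))
o=env.get_obs(); print(o["eef_pos"],o["ft_force"],o["q"])
S=(.4505,.1965);a=-8.1
x,z=.155*np.sin(.65),.035+.155*np.cos(.65)
# waypoints: lift, back at -x, over rail, grasp point
for p in((-.05,-.121,.183),(-.02,.044,.183),(x,.044,.183),(x,.044,z-.0187-.034)): print(delta(clamp(S,a,p),a),clamp(S,a,p))
E
```

```text
[0.39048097 0.08530894 0.03295976] [0.1469777  0.63402967 0.24692835] [-20.56819115  44.77635573   2.85226074 134.52814126 -57.28968826
   2.50157362  30.45635695]
(array([ -0.3 ,  -0.78, -15.2 ]), np.float64(-0.003)) [0.38394977 0.0837522  0.185     ]
(array([ 16.21,   2.16, -15.28]), np.float64(-0.003)) [0.43689918 0.24287907 0.185     ]
(array([ 16.25,  13.54, -15.4 ]), np.float64(-0.003)) [0.54956773 0.22684396 0.185     ]
(array([16.27, 13.62, -7.67]), np.float64(-0.003)) [0.54956773 0.22684396 0.10769299]
```

View pics/i.png

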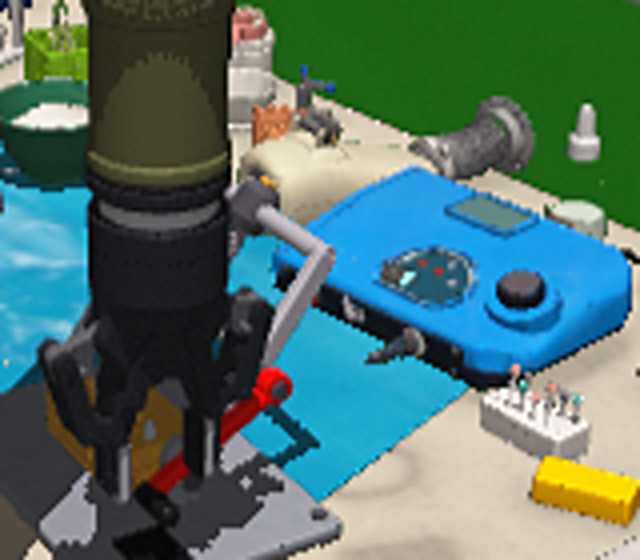

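The red kickstand lies forward and fully down: pivot at (275,385), foot at about (155,500) near the pad, with the bridge still leaning back. I lift away and go to the rail.

Emit:
step_arm([
  [[4.5,0,0,-2,0],[4.5,0,0,-5,0],[4.5,0,0,-9,0],[4.5,0,0,-12,0],[4.5,-0.3,-0.5,-15.3,0],[4.5,3,0,-15.3,0],[4.5,7,0.5,-15.3,0],[4.5,11,1,-15.3,0],[4.5,14,2,-15.3,0],[4.5,16.2,5,-15.3,0],[4.5,16.2,9,-15.3,0],[4.5,16.2,13.5,-15.3,0],[4.5,16.2,13.6,-15.3,0],[4.5,16.2,13.6,-15.3,0],[4.5,16.2,13.6,-15.3,0]],
])

```text
time: 18.03
eef_pos: [0.5485, 0.2262, 0.1832]
eef_rot: [-179.3, 0.2, 81.7]
ft_force: [-1.2, 0.6, 0.5]
finger_gap: 0.528
grasp_force: 0.0
```

```bash
python3 - <<'E'
from to import *
S=(.4505,.1965);a=-8.1; o=env.get_obs(); print(o["eef_pos"],o["eef_rot"],o["q"],o["ft_force"])
x,z=.155*np.sin(.65),.035+.155*np.cos(.65)
print(delta(clamp(S,a,(x,.044,z-.0187-.034)),a))
for L in(.55,.45,.35,.25,.15,.1,.05,0,-.02,-.03): print(L,np.round([15.5*(np.sin(L)-np.sin(.65)),-15.5*(np.cos(L)-np.cos(.65))],2))
E
```

```text
[0.54852755 0.22618396 0.18324611] [-179.26651769    0.23585009   81.7183217 ] [-49.45001495  44.92801932  43.19755287  96.83185019 -36.69960292
  54.19280802  -0.13244409] [-1.19014192  0.56568539  0.50424431]
(array([0.11, 0.19, 7.55]), np.float64(-0.003))
0.55 [-1.28 -0.87]
0.45 [-2.64 -1.62]
0.35 [-4.07 -2.22]
0.25 [-5.55 -2.68]
0.15 [-7.06 -2.99]
0.1 [-7.83 -3.08]
0.05 [-8.61 -3.14]
0 [-9.38 -3.16]
-0.02 [-9.69 -3.16]
-0.03 [-9.85 -3.15]
```

Emit:
step_arm([
  [[4.5,0.1,0.2,3,0],[4.5,0.1,0.2,5,0],[4.5,0.1,0.2,7,0],[4.5,0.1,0.2,7.5,0],[4.5,0.1,0.2,7.5,0],[0.5,0.1,0.2,7.5,0],[0.5,0.1,0.2,7.5,0],[0.5,0.1,0.2,7.5,0],[0.5,0.1,0.2,7.5,0],[0.5,0.1,0.2,7.5,0],[0.5,0.1,0.2,7.5,0]],
], grip_force=40)

```text
time: 18.95
eef_pos: [0.552, 0.2273, 0.1099]
eef_rot: [-179.5, 0.2, 81.8]
ft_force: [-0.6, 0.2, 6.2]
finger_gap: 0.147
grasp_force: 39.3
```

```bash
python3 - <<'E'
from h import *
from finder import * if False else None
E
python3 - <<'E'
from h import *
f=viewer.grab_frame("scene"); r=finder.mark_of("kick_foot",f)[:1]; print([(q["p"],q["xy"],ray(f,*q["xy"],z=.051)) for q in r]); print(env.get_obs()["ft_force"],env.get_obs()["eef_pos"])
E
```

```text
[(0.71, [287.5, 290.6], array([0.39229001, 0.09360099, 0.051     ]))]
[0.39015894 0.61027051 6.8711296 ] [0.55194168 0.22724344 0.10988259]  File "<stdin>", line 2
    from finder import * if False else None
                         ^^
SyntaxError: invalid syntax
```

Emit:
step_arm([
  [[0.5,0,-1.28,-0.9,0],[0.5,0,-2.64,-1.7,0],[0.5,0,-4.07,-2.3,0],[0.5,0,-5.55,-2.8,0],[0.5,0,-6.5,-3,0],[0.5,0,-7.06,-3.1,0],[0.5,0,-7.83,-3.2,0],[0.5,0,-8.3,-3.2,0],[0.5,0,-8.61,-3.25,0],[0.5,0,-8.61,-3.25,0],[0.5,0,-8.61,-3.25,0]],
])

```text
time: 19.97
eef_pos: [0.4701, 0.239, 0.1442]
eef_rot: [-179.9, 0.1, 81.7]
ft_force: [3.0, -0.8, 10.3]
finger_gap: 0.149
grasp_force: 41.4
```

Emit:
step_arm([
  [[0.5,0,-0.3,-0.15,0],[0.5,0,-0.6,-0.2,0],[0.5,0,-0.8,-0.2,0],[0.5,0,-0.8,-0.2,0],[0.5,0,-0.8,-0.2,0]],
])

```text
time: 20.38
eef_pos: [0.4598, 0.2404, 0.145]
eef_rot: [-179.6, 0.2, 81.8]
ft_force: [3.6, -0.5, 4.9]
finger_gap: 0.146
grasp_force: 40.7
```

Emit:
step_arm([
  [[0.5,0,-0.15,0,0],[0.5,0,-0.3,0,0],[0.5,0,-0.3,0,0],[0.5,0,-0.3,0,0]],
])

```text
time: 20.72
eef_pos: [0.4572, 0.2408, 0.1452]
eef_rot: [-179.6, 0.2, 81.8]
ft_force: [4.0, -1.2, 7.0]
finger_gap: 0.146
grasp_force: 40.6
```

Emit:
step_arm([
  [[0.5,0,-0.15,0,0],[0.5,0,-0.25,0,0],[0.5,0,-0.25,0,0],[0.5,0,-0.25,0,0]],
])

```text
time: 21.05
eef_pos: [0.4559, 0.241, 0.1452]
eef_rot: [-179.8, 0.2, 81.8]
ft_force: [6.1, -1.0, 4.4]
finger_gap: 0.143
grasp_force: 40.3
```

Emit:
step_arm([
  [[0.5,0,-0.15,0,0],[0.5,0,-0.25,0,0],[0.5,0,-0.25,0,0],[0.5,0,-0.25,0,0],[0.5,0,-0.25,0,0],[0.5,0,-0.25,0,0]],
])

```text
time: 21.55
eef_pos: [0.4532, 0.2414, 0.1453]
eef_rot: [-179.7, 0.2, 81.8]
ft_force: [6.4, -1.3, 5.7]
finger_gap: 0.143
grasp_force: 40.3
```

```bash
python3 - <<'E'
from to import *; import fit as F
for n in("scene","top"):
    f=viewer.grab_frame(n)
    for q in("kick_foot","kick_pivot","hub","mould"):
        for r in finder.mark_of(q,f)[:1]: print(n,q,round(r["p"],2),np.round(r["xy"],1),ray(f,*r["xy"],z={"hub":.192,"mould":.028,"kick_pivot":.112,"kick_foot":.023}[q]))
S=(.4505,.1965)
for n,p in dict(foot=(-.055,-.111,.021),pivot=(0,-.1,.11),hub=(0,0,.19)).items(): print(n,clamp(S,-8.1,p))
print(env.get_obs()["eef_pos"],env.get_obs()["ft_force"])
E
```

```text
scene kick_foot 0.68 [287.1 302.3] [0.3879 0.0898 0.023 ]
scene kick_pivot 0.56 [299.  258.9] [0.4364 0.1067 0.112 ]
scene hub 0.86 [278.3 213.6] [0.4447 0.1952 0.192 ]
scene mould 0.81 [281.2 271.6] [0.4514 0.1961 0.028 ]
top kick_foot 0.61 [354.8 279.5] [0.395  0.0931 0.023 ]
top kick_pivot 0.67 [357.9 263.4] [0.4302 0.0996 0.112 ]
top hub 0.24 [176.2 213.6] [0.5422 0.5392 0.192 ]
foot [0.3804 0.0944 0.023 ]
pivot [0.4364 0.0975 0.112 ]
hub [0.4505 0.1965 0.192 ]
[0.4533 0.2414 0.1453] [ 6.     -1.0432  5.2284]
```

```bash
python3 - <<'E'
from to import *
S=np.array((.4505,.1965,.002));a=np.radians(-8.1)
Rm=np.array([[np.cos(a),-np.sin(a),0],[np.sin(a),np.cos(a),0],[0,0,1]])
def ang(P):
    q=P[:,[0,2]]; 
    for _ in range(4):
        c=np.median(q,0); d=np.linalg.svd(q-q.mean(0))[2][0]; r=abs((q-q.mean(0))@[-d[1],d[0]]); q=q[r<2.5*np.median(r)+.002]
    d*=np.sign(d[1]); return np.arctan2(d[0],d[1]),len(q),q.mean(0),q.min(0),q.max(0)
for n in("scene","top"):
    f=viewer.grab_frame(n); L=(cloud(f)-S)@Rm; h=cv2.cvtColor(f["color"],cv2.COLOR_RGB2HSV)
    near=(abs(L[...,0])<.12)&(L[...,1]>-.14)&(L[...,1]<.1)&(L[...,2]>.02)
    red=near&((h[...,0]<6)|(h[...,0]>174))&(h[...,1]>150)&(h[...,2]>60); print(n,"red",ang(L[red]))
    grey=near&(h[...,1]<60)&(h[...,2]>70)&(L[...,1]<-.068)&(L[...,1]>-.09)&(L[...,2]>.06)&(L[...,2]<.175)
    if grey.sum()>20: print("leg",ang(L[grey]))
print(env.get_obs()["eef_pos"],env.get_obs()["ft_force"],np.abs(env.get_obs()["joint_velocities"]).max())
E
```

```text
scene red (np.float64(0.3775900923896917), 229, array([-0.02041997,  0.07287614]), array([-0.04299754,  0.02477491]), array([0.00291732, 0.12056416]))
leg (np.float64(0.021694125839025087), 195, array([-0.00516079,  0.13395408]), array([-0.01275917,  0.0666033 ]), array([0.00378735, 0.17411414]))
top red (np.float64(0.38496301253945414), 88, array([-0.02074601,  0.07906708]), array([-0.04410207,  0.02280446]), array([0.00107688, 0.12415229]))
[0.45331345 0.24138044 0.1453462 ] [ 7.15983924 -0.57154963  5.74552458] 0.06516135897781034
```

Emit:
step_arm([
  [[0.5,0,-0.2,0,0],[0.5,0,-0.2,0,0],[0.5,0,-0.2,0,0],[0.5,0,-0.2,0,0],[0.5,0,-0.2,0,0],[0.5,0,-0.2,0,0]],
])

```text
time: 22.65
eef_pos: [0.4523, 0.2415, 0.1453]
eef_rot: [-179.8, 0.2, 81.7]
ft_force: [8.3, -1.1, 2.7]
finger_gap: 0.141
grasp_force: 40.1
```

Emit:
step_arm([
  [[0.5,0,0,0,0],[0.5,0,0,0,0],[0.5,0,0,0,0],[0.5,0,0,0,0],[0.5,0,0,0,0],[0.5,0,0,0,0]],
])

```text
time: 23.15
eef_pos: [0.4523, 0.2415, 0.1453]
eef_rot: [-179.8, 0.2, 81.7]
ft_force: [7.3, -1.2, 3.1]
finger_gap: 0.143
grasp_force: 40.1
```

```bash
python3 -c "
from h import *
o=env.get_obs(); print(o['eef_pos'],o['ft_force'],o['grasp_force']); print(env.job_done())"
```

```text
[0.45231368 0.24151727 0.14531971] [ 7.26960877 -1.22683758  3.14475405] 40.0567889213562
the job is handed in; nothing more can be done
None
```

I handed the job in at about 23 s with the mould half seated over both pins, the kickstand flipped down, and the bridge held upright with its foot apparently on the pad. No verdict came back, foot contact was inferred from the rising pull force (about 7 N), and I viewed 11 pictures, one over the limit of 10.

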